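Snap the centring pin into the forming board and tug-test it

TASK

Take the centring pin (round handle and round collar) out of the rack and push it into the forming board's spring-catch socket until it snaps home, collar flush on the block. Then check that the catch holds it: pull it straight up with a steady 10 N or so for about a second. Ease off and leave the pin fully home, pressing and pulling gently and leaving the plug, dish and cup alone.

Things in the scene. Friction and masses are not known exactly. Their poses are not given: they have to be found in the camera images.
- pin: Centring pin, loose, about 0.14 kg, upright in one hole of the rack, 92 mm tall. From the tip: aluminium shank 22 mm across (cone nose 10 mm at the tip, 22 mm from 10 mm up; catch groove 16 to 32 mm up), collar 36 mm across at 46 to 52 mm, round wooden handle 26 mm across at 52 to 92 mm. Origin at the tip, z up along the pin; any yaw fits.
- pin_collar (a point): Centre of the underside of the pin's collar, on the pin's axis 46 mm above the tip. The collar's top is 6 mm above it, the handle's top 46 mm. The pin starts with this face resting on the rack.
- board: Forming board, fixed: plywood 180 x 180 x 12 mm with a wooden socket block 76 x 76 mm, 52 mm tall, in its middle. Origin at the underside's centre, z up. Once snapped in, the pin has about 2 mm of free upward play, then the catch resists: 10 N with the collar about 3 mm up, rising to 20 to 27 N at 4 to 5 mm, where the pin pops out.
- socket (a point): Centre of the socket's mouth on the block's top, 52 mm above the table. Upright through bore 24 mm wide, mouth chamfered 4 mm. Four sprung balls 23 mm down the bore meet the nose with the collar about 20 mm above the block, take about 10 N to press past, and snap into the groove with the collar about 7 mm up, drawing the pin down; the collar then lands flush on the block, a hard stop.
- rack: Rack, fixed: wooden block 70 x 170 mm, 60 mm tall, with two upright holes 27 mm wide at 45 mm either side of its middle along its y axis. The pin stands in one, the plug in the other. Origin at the underside's centre, z up.
- plug: Plain wooden plug in the rack's other hole, loose: square head 40 x 40 x 10 mm on a 20 mm shank 46 mm long. Not needed; leave it. Origin at the shank's lower end, on its axis.
- dish: Bisque bowl, 140 mm across, 35 mm tall, loose; leave it. Origin at the underside's centre.
- cup: White cup of modelling tools, 76 mm across, 85 mm tall, the tools up to 160 mm, loose; leave it. Origin at the underside's centre.
Things that resemble listed ones, but are neither listed nor needed, are in the scene too. Of the things that look like the pin, the largest one is meant.

How it is judged (in metres and radians):
On the way, in this order (a step that is already met when the one before it is completed fails the run):
1. the pin is snapped into the socket, collar flush on the block (within 1 mm) (z of pin_collar in the frame of socket below 0.001 m and horizontal distance between pin_collar and socket below 0.004 m and angle between pin's own z axis and vertical below 0.1 rad), for 0.2 s.
2. the seated pin is lifted out of its free play and pulled up against the catch with about 6 to 16 N for half a second (the balls' slanted contacts add up to about 1.3 times the pull) (z of pin_collar in the frame of socket between 0.0016 and 0.0055 m and contact force between pin and board between 7.5 and 21 N), for 0.5 s.
At the end, for the whole second after the job is handed in: The pin stands in the socket (axis within 4 mm, tilt under 0.1 rad), held by the catch, its collar within 1.5 mm of the block's top, at rest (z of pin_collar in the frame of socket below 0.0015 m and horizontal distance between pin_collar and socket below 0.004 m and angle between pin's own z axis and vertical below 0.1 rad and linear speed of pin below 0.01 m/s); the robot touches nothing.
It fails at once if the pin is forced: over 40 N on its seated collar, or over 70 N of contact in all with the board and its catch balls (contact force between pin and board above 70 N or (contact force between pin and board above 40 N and z of pin_collar in the frame of socket below 0.001 m and horizontal distance between pin_collar and socket below 0.004 m)).
It fails at once if the plug, dish or cup is moved more than 20 mm (distance of any of plug, dish, cup from where it was at the start of the episode above 0.02 m).
It also fails if it takes over 67 s, if anything falls off the work surface, if the arm or the gripper's body presses on something with over 40 N, if the wrist force passes 120 N, or if a joint passes its speed limit or range.

ROBOT

A 6-joint arm with a two-finger parallel gripper is mounted at the origin on the work surface. World frame = base frame: x ahead of the robot, y to its left, z up, the work surface at z = 0. Lengths are in m, angles in degrees, forces in N, time in s.
With the tool pointing down it reaches from about 0.4 to 0.825 m from the base axis. Payload 7 kg.
Tool frame: the origin (TCP) lies on the centre line of the jaws, within the pads' length; the fingertips stand 19 mm ahead of it and the grasp point (between the pads) is the TCP (r.tip_extent is the distance from the TCP to the fingertips, in m); z points along the fingers, y is the line along which they close (so a half turn about z gives the same grasp; the last joint's range is limited). The gripper opens to 88 mm and grips with 3 to 60 N. Pads are 19 mm wide; open, the fingers measure 130 mm over their backs; the gripper's body (78 mm by 193 mm) begins 47 mm behind the grasp point.
Start: joints at [83.428, 20.546, 0.682, 0, -70.136, -16.507], TCP at [0.265, 0.621, 0.21] pointing down, gripper open.
Joint ranges: [-176.03, 176.03], [-82.01, 121.73], [-58.28, 71.71], [-173.87, 95.51], [-174.79, -0.11], [-173.66, 173.66]. Speed limits (degrees/s): [136.94, 136.94, 172.46, 180, 180, 180].

INTERFACE

Orientations are given as [roll, pitch, yaw] about the fixed x, y, z axes, in that order (R = Rz(yaw) Ry(pitch) Rx(roll)).
In Python, from plant import r gives the robot as it stands. The module is installed in compiled form; this text tells all that it offers.
- The arm moves only by the tool jog_arm, never from a script. Its argument "deltas" is a list that holds one entry, the list of rows, each a list of 5 numbers: the opening, from -1 (shut) to 1 (fully open), then the shift along the world's x, y, z in cm, then the turn about the world's z in rad. In form: [[[claw, dx, dy, dz, turn], ...]]. A call has 1 to 8 rows; each row shifts and turns the commanded pose from where the row before left it; what a row does not reach is not made up. A row lasts 1/8 s, in which the tool goes at most 62.5 mm and 10.7 degrees, less where a joint would pass 70% of its speed; a pose out of reach is approached as far as the arm can. A call with a gripper value outside its range is refused whole. The fingers move at their own pace and stop on an object; "force" is the grip in N (left out, the last holds). Time passes only in rows, so rows that do not move let the fingers close. It gives the time, the measured TCP pose, the force, the opening and the grip force at its end, in the units of the state.
- r.get_state(): the state, without advancing time (a new reading comes with each control period).
- r.capture(name): name is "side" or "top" or "wrist"; returns the picture (384x512x3 uint8, blue, green, red); there is no depth.
- r.camera_info(name): a dict with "fx", "fy", "cx", "cy" (pixels), "k1" (the pictures are not rectified: a ray, as slopes to the right and down, at radius r is drawn at 1 + k1 r^2 times it, then the intrinsics apply), "view" (4x4, takes a point from world to camera coordinates). Camera axes: x right, y up, looking along -z (the intrinsics and any distortion apply to the point x, -y, -z); pixel columns grow to the right and rows downward; lengths in m; the calibration is good to about 2 mm. A picture is of the moment at which its call begins: read the wrist's pose just before it. camera_info takes no time and is no camera call; for the wrist camera it gives the pose at the moment of the call.
- r.close_job(): hands the job in; it is judged then, once.
The state is a dict: "time_s": time; "joints": joint angles; "qd": joint speeds; "joint_torque": joint torques, N m; "tcp_pos": TCP position; "eef_rot": TCP orientation; "contact_force": force on the tool from outside, world axes, zero at the start; "moment": the same for the moment, N m; "gripper_width": finger opening in m; "gripper_force": force on a finger pad.
Only numpy, scipy, OpenCV 4.12 (cv2) and the standard library are available. Lean on these libraries where they do the work, as an engineer would, in place of code of your own. Each camera call takes 0.05 s, during which the arm holds its last target. There are 200 camera calls.

## Working session

There is one attempt and no reset: what is moved stays moved. The work goes in short steps, Python scripts to look and compute and a tool call to move; the robot and the scene stay as the last step left them, time stands still between calls to the robot, and variables do not carry over. Pictures are saved under pics/ and viewed, at most 10 in all, crops included, and the job is handed in when it is done.

Besides the shell and the picture viewer there is one more tool, called in YAML: its name, and indented under it one key for each argument. jog_arm: Moves the arm, as the interface text tells. Its arguments: {"type":"object","properties":{"deltas":{"type":"array"},"force":{"type":"number"}},"required":["deltas"]}

```bash
mkdir -p pics
cat > h.py <<'E'
import numpy as np, cv2
from plant import r
def ray(ci,u,v):
    K=np.array([[ci['fx'],0,ci['cx']],[0,ci['fy'],ci['cy']],[0,0,1.]])
    p=cv2.undistortPoints(np.array([[[u,v]]],float),K,np.array([ci['k1'],0,0,0.]))[0,0]
    V=np.array(ci['view']); R=V[:3,:3]; t=V[:3,3]
    return -R.T@t, R.T@np.array([p[0],-p[1],-1.])
def atz(ci,u,v,z):
    o,d=ray(ci,u,v); return o+d*(z-o[2])/d[2]
def proj(ci,P):
    V=np.array(ci['view']); c=V[:3,:3]@np.array(P)+V[:3,3]
    x,y=c[0]/-c[2],-c[1]/-c[2]; k=1+ci['k1']*(x*x+y*y)
    return ci['fx']*x*k+ci['cx'],ci['fy']*y*k+ci['cy']
E
python3 - <<'E'
from h import *
s=r.get_state();print(s['tcp_pos'],s['eef_rot'],s['gripper_width'],s['time_s'])
for n in('top','side'):
    cv2.imwrite(f'pics/{n}0.png',cv2.resize(r.capture(n),(800,600),interpolation=cv2.INTER_CUBIC))
    ci=r.camera_info(n);print(n,{k:np.round(ci[k],4).tolist() for k in ci}, ray(ci,256,192))
E
```

```text
[0.26439488 0.62049596 0.20864742] [ 1.79906934e+02 -6.10241767e-03 -2.30843324e+01] 0.08757717896126978 0.0
top {'fx': 482.7405, 'fy': 482.7405, 'cx': 260.8139, 'cy': 195.8055, 'k1': -0.1851, 'view': [[0.0125, -0.9999, 0.0097, -0.0169], [0.9955, 0.0134, 0.0933, -0.5505], [-0.0935, 0.0085, 0.9956, -1.5469], [0.0, 0.0, 0.0, 1.0]]} (array([0.4036881 , 0.00363427, 1.59161641]), array([ 0.10118897,  0.00157728, -0.99494718]))
side {'fx': 368.4898, 'fy': 368.4898, 'cx': 254.6938, 'cy': 191.2507, 'k1': -0.0564, 'view': [[0.746, -0.6659, 0.0127, -0.3992], [0.4769, 0.5473, 0.6878, -0.2988], [-0.4649, -0.507, 0.7258, -0.762], [0.0, 0.0, 0.0, 1.0]]} (array([ 0.0860209 , -0.48857147,  0.76368684]), array([ 0.46656352,  0.50351709, -0.72719029]))
```

View pics/top0.png

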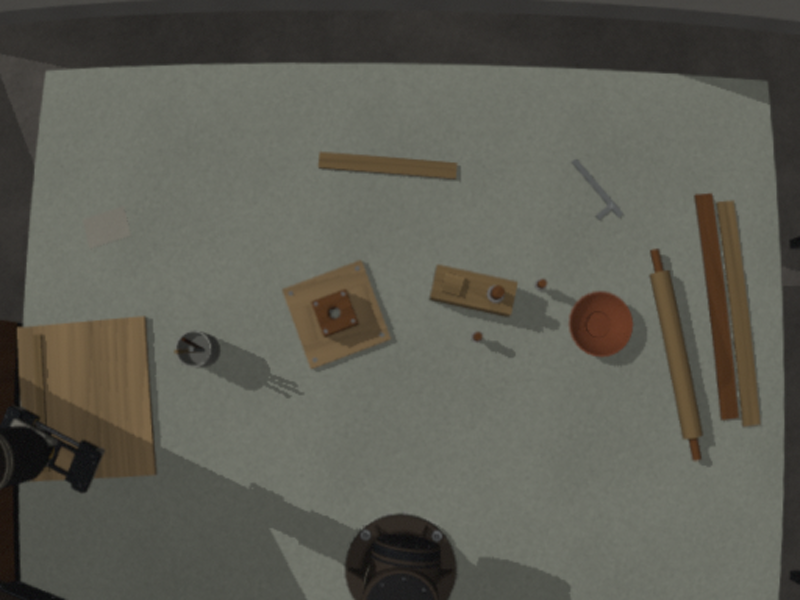

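View pics/side0.png

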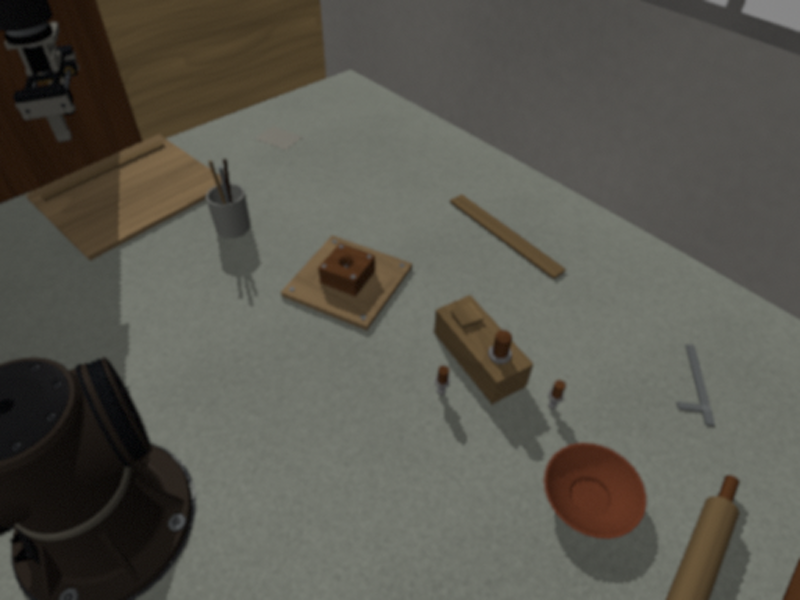

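The top view shows the board with its socket at about (335,313), the rack with the plug head at (456,288) and the pin at (497,293). The two small lookalikes are at (542,284) and (477,337), the dish at (600,323) and the cup at (198,349). In the side view the pin's handle top is near (503,336) and the socket near (347,262). I'll enlarge these areas.

Run:
```python
from h import *
t=r.capture('top');s=r.capture('side')
# crops 50 wide x 37 high native, x8
def c(im,u,v): return cv2.resize(im[v-18:v+19,u-25:u+25],(400,296),interpolation=cv2.INTER_CUBIC)
m=np.vstack([np.hstack([c(t,215,200),c(t,310,187)]),np.hstack([c(s,222,170),c(s,318,223)])])
cv2.imwrite('pics/crop1.png',cv2.convertScaleAbs(m,alpha=1.6))
```

```text
(no output)
```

View pics/crop1.png

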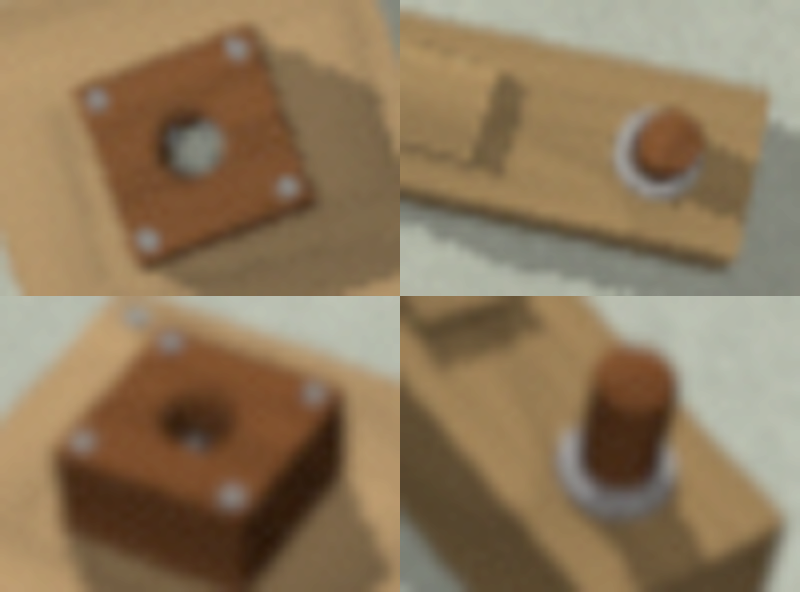

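The crop shows the socket mouth at about (192,147) in the top panel and (198,122) in the side panel. The pin's handle top is at (269,145) in the top panel and (236,82) in the side panel, each measured from its own panel's corner. Next I'll triangulate these.

Run:
```python
from h import *
T=r.camera_info('top');S=r.camera_info('side')
f=lambda u0,v0,x,y:(u0-25+(x+.5)/8-.5,v0-18+(y+.5)/8-.5)
for n,a,b,z in(('socket',f(215,200,192,146),f(222,170,198.5,122),.052),('handle',f(310,187,269,145),f(318,223,236,82),.106)):
    print(n,atz(T,*a,z),atz(S,*b,z))
    o1,d1=ray(T,*a);o2,d2=ray(S,*b);k=np.linalg.lstsq(np.c_[d1,-d2],o2-o1,rcond=None)[0]
    print(o1+d1*k[0],o2+d2*k[1])
print('screws',[atz(T,*f(215,200,x,y),.052).round(4)[:2] for x,y in((96,98),(236,48),(288,187),(147,240))])
print('rack',[atz(T,*f(310,187,x,y),.06).round(4)[:2] for x,y in((0,208),(326,268),(368,90),(0,10))])
print('collar',atz(T,*f(310,187,258,152),.066))
```

```text
socket [0.53329906 0.14169958 0.052     ] [0.5341702  0.14187735 0.052     ]
[0.53324442 0.14164138 0.05264907] [0.53375418 0.1412921  0.05266066]
handle [ 0.57402322 -0.18703526  0.106     ] [ 0.57527193 -0.18874795  0.106     ]
[ 0.5740968  -0.18711763  0.1053582 ] [ 0.5754877  -0.18861572  0.10570994]
screws [array([0.5521, 0.1808]), array([0.573 , 0.1249]), array([0.5174, 0.1029]), array([0.4953, 0.1589])]
rack [array([ 0.5525, -0.0852]), array([ 0.5302, -0.2159]), array([ 0.6021, -0.233 ]), array([ 0.6322, -0.0846])]
collar [ 0.57573542 -0.18775486  0.066     ]
```

jog_arm:
  deltas:
    - [[1,1.9,-5,2,-0.084],[1,1.9,-5,2,-0.084],[1,1.9,-5,0,-0.084],[1,1.9,-5,0,-0.084],[1,1.9,-5,0,-0.084],[1,1.9,-5,0,-0.084],[1,1.9,-5,0,-0.084],[1,1.9,-5,0,-0.084]]

```text
time_s: 1.2
tcp_pos: [0.4168, 0.2193, 0.2497]
eef_rot: [-180.0, 0.0, -61.7]
contact_force: [0.5, -0.2, -0.3]
gripper_width: 0.0878
gripper_force: 0.0
```

jog_arm:
  deltas:
    - [[1,1.9,-5,0,-0.084],[1,1.9,-5,0,-0.084],[1,1.9,-5,0,-0.084],[1,1.9,-5,0,-0.084],[1,1.9,-5,0,-0.084],[1,1.9,-5,0,-0.084],[1,1.9,-5,0,-0.084],[1,1.9,-5,0,-0.084]]

```text
time_s: 2.2
tcp_pos: [0.569, -0.1808, 0.2495]
eef_rot: [-180.0, 0.0, -100.2]
contact_force: [1.5, 1.2, 0.7]
gripper_width: 0.0877
gripper_force: 0.0
```

jog_arm:
  deltas:
    - [[1,0,0,0,0],[1,0,0,0,0]]

```text
time_s: 2.45
tcp_pos: [0.5682, -0.1792, 0.249]
eef_rot: [179.9, 0.0, -100.1]
contact_force: [0.6, 0.1, -0.1]
gripper_width: 0.0875
gripper_force: 0.0
```

Run:
```python
from h import *
s=r.get_state();print(s['tcp_pos'],s['eef_rot'],s['gripper_width'],s['contact_force'])
ci=r.camera_info('wrist');im=r.capture('wrist')
cv2.imwrite('pics/w1.png',cv2.convertScaleAbs(cv2.resize(im,(800,600),interpolation=cv2.INTER_CUBIC),alpha=1.3))
print(proj(ci,[.5747,-.1878,.106]),proj(ci,[.5747,-.1878,.066]))
np.savez('w1.npz',**ci)
```

```text
[ 0.56823288 -0.17921105  0.24904816] [ 1.79944244e+02  2.60168530e-03 -1.00118149e+02] 0.08752648422843731 [ 0.56793522  0.05065084 -0.06012198]
(np.float64(252.57179536032163), np.float64(163.88953667390507)) (np.float64(253.3038469696063), np.float64(156.4027035791628))
```

View pics/w1.png

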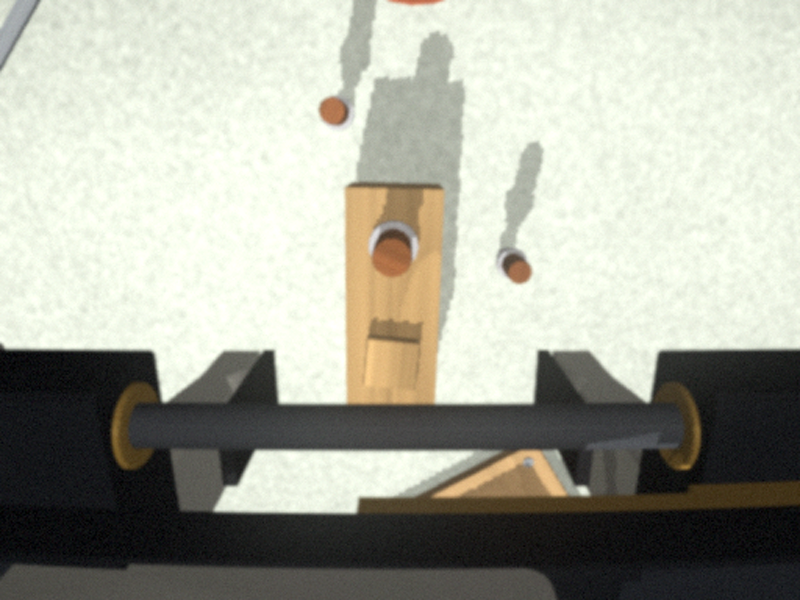

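The wrist view shows the pin's handle top at (392,257), within about 2 native pixels of the prediction. The rack runs lengthwise down the picture, so the jaws will close across it.

Run:
```python
from h import *
ci=dict(np.load('w1.npz'))
print(atz(ci,392.5/1.5625-.5,257.5/1.5625-.5,.106),atz(ci,394/1.5625-.5,247/1.5625-.5,.066))
```

```text
[ 0.57660142 -0.18771594  0.106     ] [ 0.57673358 -0.18681569  0.066     ]
```

jog_arm:
  deltas:
    - [[1,0.75,-0.8,-4,0],[1,0,0,-4,0],[1,0,0,-4,0],[1,0,0,-2,0],[1,0,0,-1,0],[1,0,0,-1,0],[1,0,0,0,0]]

```text
time_s: 3.38
tcp_pos: [0.5761, -0.1867, 0.0896]
eef_rot: [180.0, 0.0, -100.1]
contact_force: [0.9, 0.1, 0.7]
gripper_width: 0.0875
gripper_force: 0.0
```

jog_arm:
  deltas:
    - [[-0.3,0,0,0,0],[-0.3,0,0,0,0],[-0.6,0,0,0,0],[-0.6,0,0,0,0],[-1,0,0,0,0],[-1,0,0,0,0],[-1,0,0,0,0],[-1,0,0,0,0]]
  force: 25

```text
time_s: 4.38
tcp_pos: [0.5761, -0.1871, 0.0895]
eef_rot: [180.0, -0.0, -100.1]
contact_force: [0.2, -0.9, -0.6]
gripper_width: 0.013
gripper_force: 0.0
```

The opening is 13 mm, below the 26 mm handle, so I'll look before going on.

Run:
```python
from h import *
s=r.get_state();print(s['tcp_pos'],s['gripper_width'],s['gripper_force'],s['contact_force'])
a=r.capture('wrist');b=r.capture('side')
m=np.hstack([cv2.resize(a,(400,300)),cv2.resize(b[160:280,240:400],(400,300),interpolation=cv2.INTER_CUBIC)])
cv2.imwrite('pics/g1.png',cv2.convertScaleAbs(m,alpha=1.4))
```

```text
[ 0.57609801 -0.18705362  0.08953134] 0.013041026430952745 0.0 [ 0.23528173 -0.93316883 -0.62879691]
```

View pics/g1.png

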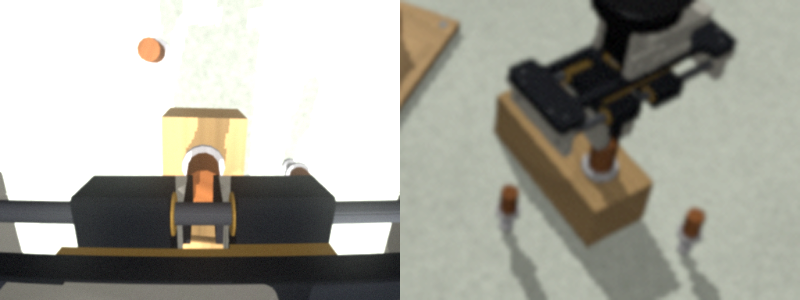

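The wrist view shows the collar at (203,165) and the handle apparently between the pads at (205,190). The reading is unclear, so I'll hold a few rows and look closer.

jog_arm:
  deltas:
    - [[-1,0,0,0,0],[-1,0,0,0,0],[-1,0,0,0,0]]

```text
time_s: 4.85
tcp_pos: [0.5761, -0.187, 0.0896]
eef_rot: [-180.0, 0.0, -100.1]
contact_force: [-0.7, -0.1, -0.7]
gripper_width: 0.0004
gripper_force: 0.0
```

Run:
```python
from h import *
ci=r.camera_info('wrist');a=r.capture('wrist');b=r.capture('side')
for z in(.066,.106):print(proj(ci,[.5755,-.1875,z]))
t=r.get_state();print(t['joints'],t['moment'])
m=np.hstack([cv2.resize(a[170:320,200:320],(480,600),interpolation=cv2.INTER_CUBIC),cv2.resize(b[185:265,298:341],(320,600),interpolation=cv2.INTER_CUBIC)])
cv2.imwrite('pics/g2.png',cv2.convertScaleAbs(m,alpha=1.2))
```

```text
(np.float64(261.8946750010395), np.float64(212.63524505396822))
(np.float64(262.35965093536475), np.float64(239.13618134904408))
[ 4.73770557e-01  1.99150198e+01 -1.72116351e+01  4.98680806e-04
 -5.28711672e+01 -1.05573198e+01] [ 0.12621846 -0.04941961 -0.00074319]
```

View pics/g2.png

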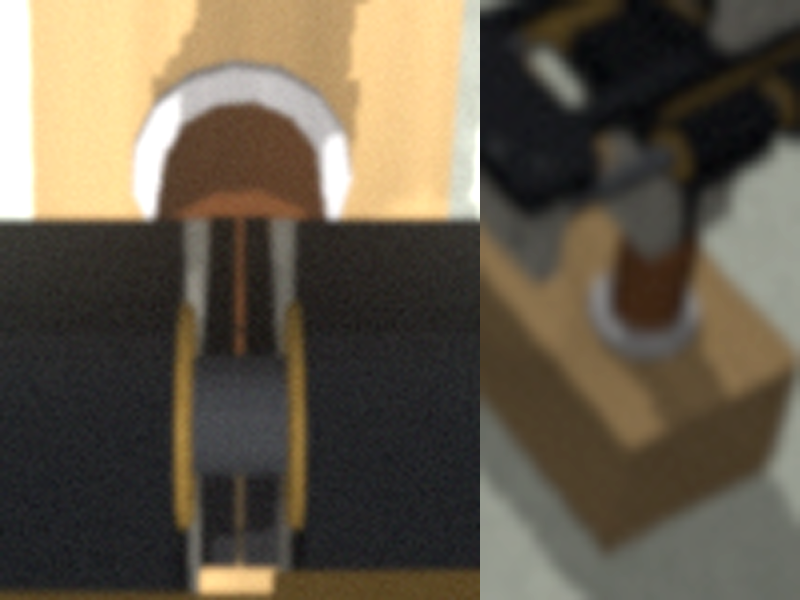

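The pads closed fully (0.0004 m) with the pin still standing at its place. The handle's front edge shows at crop (240,200) beyond the fingers, so the fingers are either above it or off to one side. I'll project the TCP and the fingertips to find out which.

Run:
```python
from h import *
s=r.get_state();p=np.array(s['tcp_pos']);W=r.camera_info('wrist');S=r.camera_info('side');T=r.camera_info('top')
print('tip_extent',r.tip_extent,'tcp',p,s['gripper_width'])
print('wrist cam pos',ray(W,256,192)[0],ray(W,256,192)[1])
for n,q in(('tcp',p),('tip',p-[0,0,.019]),('handletop',[.5755,-.1875,.106]),('tip+18',p+[0,0,.0175])):
    w=proj(W,q);sd=proj(S,q)
    print(n,'wristcrop',((w[0]-200)*4,(w[1]-170)*4),'sidecrop',(480+(sd[0]-298)*7.44,(sd[1]-185)*7.5))
```

```text
tip_extent 0.019 tcp [ 0.57613274 -0.18704523  0.08956476] 0.0005091023810553419
wrist cam pos [ 0.56397148 -0.26069603  0.26451741] [ 0.0617787   0.28365158 -0.95709326]
tcp wristcrop (np.float64(244.8047731903057), np.float64(231.3877791222044)) sidecrop (np.float64(649.2190845355956), np.float64(252.48631904986246))
tip wristcrop (np.float64(244.30967006017522), np.float64(183.96645130221157)) sidecrop (np.float64(640.7746546334388), np.float64(290.036589565836))
handletop wristcrop (np.float64(249.43819035663364), np.float64(276.54762115791755)) sidecrop (np.float64(656.498194461738), np.float64(220.8997280959665))
tip+18 wristcrop (np.float64(245.35190499787223), np.float64(283.88460495035235)) sidecrop (np.float64(657.2279884132402), np.float64(216.82388610239775))
```

Projected with the stated geometry, the tips should show at side crop y≈290, but they show at about 255 or higher. The handle is also visible through the gap between the closed pads. So the fingertips really stand about 35 mm further back than stated, and they closed just above the handle. I'll open, go down 20 mm with the jaws clear of the rack's sides, and check the force.

jog_arm:
  deltas:
    - [[1,0,0,0,0],[1,0,0,0,0],[1,0,0,0,0],[1,0,0,0,0],[1,0,0,0,0],[1,0,0,0,0],[1,0,0,0,0],[1,0,0,0,0]]

```text
time_s: 5.95
tcp_pos: [0.5761, -0.1871, 0.0895]
eef_rot: [180.0, -0.0, -100.1]
contact_force: [-0.2, -0.4, 0.3]
gripper_width: 0.0751
gripper_force: 0.0
```

jog_arm:
  deltas:
    - [[1,0,0,-0.5,0],[1,0,0,-0.5,0],[1,0,0,0,0]]

```text
time_s: 6.32
tcp_pos: [0.5756, -0.187, 0.0788]
eef_rot: [179.9, -0.0, -100.1]
contact_force: [-0.1, -0.1, 0.1]
gripper_width: 0.0874
gripper_force: 0.0
```

jog_arm:
  deltas:
    - [[1,0,0,-0.5,0],[1,0,0,-0.5,0],[1,0,0,0,0]]

```text
time_s: 6.7
tcp_pos: [0.5757, -0.187, 0.069]
eef_rot: [179.9, -0.0, -100.1]
contact_force: [0.3, 0.7, -0.4]
gripper_width: 0.0877
gripper_force: 0.0
```

Run:
```python
from h import *
s=r.get_state();print(s['tcp_pos'],s['gripper_width'],s['contact_force'])
a=r.capture('wrist');b=r.capture('side')
m=np.hstack([cv2.resize(a,(400,300)),cv2.resize(b[170:260,265:385],(400,300),interpolation=cv2.INTER_CUBIC)])
cv2.imwrite('pics/g3.png',cv2.convertScaleAbs(m,alpha=1.3))
```

```text
[ 0.57572081 -0.18701281  0.0689619 ] 0.08765342886068518 [ 0.31833684  0.72034965 -0.35771908]
```

View pics/g3.png

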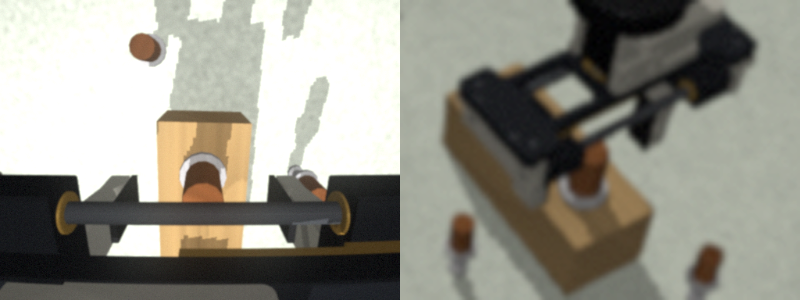

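In the wrist view the handle at (203,185) is centred between the open jaws. The small lookalike at (313,187) is close to one finger, so I'll check both the fingertip height and that clearance.

Run:
```python
from h import *
s=r.get_state();p=np.array(s['tcp_pos']);S=r.camera_info('side');T=r.camera_info('top')
yd=np.array([np.cos(np.radians(-10.1)),np.sin(np.radians(-10.1)),0]);xd=np.array([-yd[1],yd[0],0])
print('obs tip 305.5 231.5')
for tz in(.05,.065,.08,.09):
  print(tz,[np.round(proj(S,np.r_[(p-yd*a+xd*b)[:2],tz]),1).tolist() for a in(.044,.060) for b in(-.0095,.0095)])
# small pin 2: triangulate handle top (top img 478,335 ; side 443,370)/1.5625
o1,d1=ray(T,478/1.5625-.5,335/1.5625-.5);o2,d2=ray(S,443/1.5625-.5,370/1.5625-.5)
k=np.linalg.lstsq(np.c_[d1,-d2],o2-o1,rcond=None)[0];q=(o1+d1*k[0]+o2+d2*k[1])/2
print('small',q,'along closing',(q-p)@yd,'across',(q-p)@xd)
```

```text
obs tip 305.5 231.5
0.05 [[306.4, 239.2], [301.6, 233.8], [301.0, 242.1], [296.3, 236.6]]
0.065 [[307.1, 235.5], [302.3, 230.0], [301.7, 238.3], [296.9, 232.8]]
0.08 [[307.9, 231.6], [303.0, 226.1], [302.4, 234.5], [297.5, 228.9]]
0.09 [[308.4, 229.0], [303.5, 223.4], [302.8, 231.9], [297.9, 226.2]]
small [ 0.49052379 -0.1513073   0.0601338 ] along closing -0.09051220910599743 across 0.020209222491324338
```

The tips are at about z 0.085, with roughly 20 mm of handle between them, and the lookalike is clear. I'll close.

jog_arm:
  deltas:
    - [[-1,0,0,0,0],[-1,0,0,0,0],[-1,0,0,0,0],[-1,0,0,0,0],[-1,0,0,0,0],[-1,0,0,0,0],[-1,0,0,0,0],[-1,0,0,0,0]]
  force: 40

```text
time_s: 7.8
tcp_pos: [0.576, -0.1871, 0.0696]
eef_rot: [180.0, -0.0, -100.1]
contact_force: [0.4, 0.6, -0.1]
gripper_width: 0.0251
gripper_force: 40.0
```

jog_arm:
  deltas:
    - [[-1,0,0,0,0],[-1,0,0,0,0],[-1,0,0,0,0]]

```text
time_s: 8.18
tcp_pos: [0.576, -0.1871, 0.0695]
eef_rot: [180.0, -0.0, -100.1]
contact_force: [-0.9, 0.6, 0.3]
gripper_width: 0.0248
gripper_force: 40.0
```

jog_arm:
  deltas:
    - [[-1,0,0,1,0],[-1,0,0,3,0],[-1,0,0,3,0],[-1,0,0,3,0],[-1,0,0,1,0],[-1,0,0,0,0]]

```text
time_s: 8.93
tcp_pos: [0.5762, -0.1869, 0.1798]
eef_rot: [-179.9, 0.0, -100.1]
contact_force: [-0.2, 0.1, -2.0]
gripper_width: 0.0248
gripper_force: 40.0
```

jog_arm:
  deltas:
    - [[-1,-0.5,4,0,0],[-1,-0.5,4,0,0],[-1,-0.5,4,0,0],[-1,-0.5,4,0,0],[-1,-0.5,4,0,0],[-1,-0.5,4,0,0],[-1,-0.5,4,0,0],[-1,-0.5,4,0,0]]

```text
time_s: 9.93
tcp_pos: [0.535, 0.1339, 0.1779]
eef_rot: [179.9, -0.1, -100.1]
contact_force: [0.0, 0.4, -2.0]
gripper_width: 0.0253
gripper_force: 40.0
```

jog_arm:
  deltas:
    - [[-1,-0.2,0.9,0,0],[-1,0,0,-2,0],[-1,0,0,-1,0],[-1,0,0,0,0],[-1,0,0,0,0]]

```text
time_s: 10.55
tcp_pos: [0.5344, 0.1416, 0.1499]
eef_rot: [-180.0, -0.0, -100.1]
contact_force: [0.6, -0.2, -1.5]
gripper_width: 0.0252
gripper_force: 40.0
```

Run:
```python
from h import *
s=r.get_state();p=np.array(s['tcp_pos']);print(p,s['eef_rot'],s['gripper_width'],s['contact_force'],s['moment'])
np.savez('w2.npz',**r.camera_info('wrist'))
a=r.capture('wrist');b=r.capture('side');S=r.camera_info('side')
m=np.hstack([cv2.resize(a[100:292,160:352],(400,400),interpolation=cv2.INTER_CUBIC),cv2.resize(b[125:185,192:252],(400,400),interpolation=cv2.INTER_CUBIC)])
cv2.imwrite('pics/p1.png',cv2.convertScaleAbs(m,alpha=1.5))
q=p-[0,0,.0095]; f=lambda P:(np.array(proj(S,P))-[192,125]+.5)*400/60-.5+[400,0]
print('collar',f(q),'tip',f(q-[0,0,.046]),'socket',f([.5337,.1416,.052]))
```

```text
[0.5344369  0.14161337 0.14987524] [-1.79981170e+02 -2.86962661e-03 -1.00110108e+02] 0.025228281813525842 [ 0.62630634 -0.15480778 -1.51462581] [ 0.11930704 -0.09814754  0.0122749 ]
collar [588.05971913 119.031533  ] tip [594.20256187 206.18165402] socket [598.19968033 282.41124892]
```

View pics/p1.png

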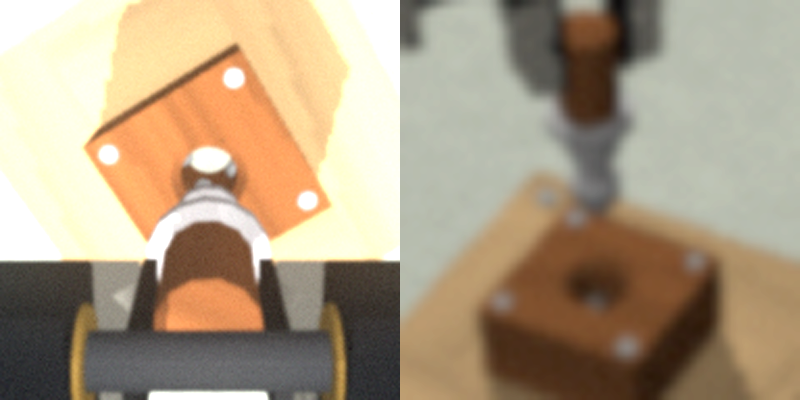

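The pin hangs upright: in the side panel the collar is at (590,120), as predicted, the nose at (597,210) and the socket mouth at (598,283). In the wrist panel the mouth is at about (209,170) and the nose at about (208,188).

Run:
```python
from h import *
W=dict(np.load('w2.npz'));f=lambda x,y:(160+(x+.5)*.48-.5,100+(y+.5)*.48-.5)
print('mouth',atz(W,*f(209,170),.052)[:2])
print('screws',np.mean([atz(W,*f(x,y),.052)[:2] for x,y in((108,154),(307,201))],0), [atz(W,*f(x,y),.052)[:2].round(4) for x,y in((108,154),(234,77),(307,201))])
p=np.array([.5344,.1416,.1499])
for z in(-.0555,-.0095,-.0035,.0365):
    w=np.array(proj(W,p+[0,0,z]));print('tip..handle',(w-[160,100]+.5)/.48-.5)
```

```text
mouth [0.5348004  0.13998189]
screws [0.53559674 0.1432124 ] [array([0.5746, 0.126 ]), array([0.5183, 0.1039]), array([0.4966, 0.1604])]
tip..handle [210.960252  205.0562008]
tip..handle [211.4713327  253.87038269]
tip..handle [211.55505813 261.88363976]
tip..handle [212.2696781  330.47175717]
```

jog_arm:
  deltas:
    - [[-1,0.05,0.05,-2,0],[-1,0,0,-1.5,0],[-1,0,0,-0.5,0],[-1,0,0,-0.5,0],[-1,0,0,0,0]]

```text
time_s: 11.28
tcp_pos: [0.5346, 0.1424, 0.1045]
eef_rot: [180.0, -0.0, -100.1]
contact_force: [0.5, -0.2, -1.4]
gripper_width: 0.0249
gripper_force: 40.0
```

jog_arm:
  deltas:
    - [[-1,0,0,-0.4,0],[-1,0,0,-0.4,0],[-1,0,0,-0.3,0],[-1,0,0,0,0],[-1,0,0,0,0]]

```text
time_s: 11.9
tcp_pos: [0.5347, 0.1425, 0.0936]
eef_rot: [-180.0, -0.0, -100.1]
contact_force: [0.2, 1.1, -0.9]
gripper_width: 0.0248
gripper_force: 40.0
```

jog_arm:
  deltas:
    - [[-1,0,0,-0.3,0],[-1,0,0,-0.3,0],[-1,0,0,-0.3,0],[-1,0,0,0,0],[-1,0,0,0,0]]

```text
time_s: 12.52
tcp_pos: [0.5347, 0.1424, 0.0846]
eef_rot: [-180.0, -0.0, -100.1]
contact_force: [0.6, 0.8, -1.9]
gripper_width: 0.0252
gripper_force: 40.0
```

jog_arm:
  deltas:
    - [[-1,0,0,-0.2,0],[-1,0,0,-0.2,0],[-1,0,0,-0.2,0],[-1,0,0,0,0]]

```text
time_s: 13.02
tcp_pos: [0.535, 0.1427, 0.079]
eef_rot: [-180.0, 0.0, -100.1]
contact_force: [-0.2, -0.0, 3.7]
gripper_width: 0.0249
gripper_force: 40.0
```

jog_arm:
  deltas:
    - [[-1,0,0,-0.2,0],[-1,0,0,-0.2,0],[-1,0,0,-0.2,0],[-1,0,0,0,0]]

```text
time_s: 13.52
tcp_pos: [0.5348, 0.1426, 0.0729]
eef_rot: [-180.0, 0.0, -100.1]
contact_force: [-2.1, 1.1, 3.6]
gripper_width: 0.0249
gripper_force: 40.0
```

jog_arm:
  deltas:
    - [[-1,0,0,-0.2,0],[-1,0,0,-0.2,0],[-1,0,0,-0.2,0],[-1,0,0,0,0]]

```text
time_s: 14.02
tcp_pos: [0.5336, 0.1421, 0.065]
eef_rot: [179.9, -0.1, -100.1]
contact_force: [0.3, 1.3, -12.5]
gripper_width: 0.0251
gripper_force: 40.0
```

jog_arm:
  deltas:
    - [[-1,0,0,-0.1,0],[-1,0,0,-0.1,0],[-1,0,0,0,0]]

```text
time_s: 14.4
tcp_pos: [0.5344, 0.1424, 0.0644]
eef_rot: [180.0, -0.0, -100.1]
contact_force: [0.9, 0.7, -8.5]
gripper_width: 0.0249
gripper_force: 40.0
```

jog_arm:
  deltas:
    - [[-1,0,0,-0.1,0],[-1,0,0,0,0],[-1,0,0,-0.1,0],[-1,0,0,0,0],[-1,0,0,0,0]]

```text
time_s: 15.02
tcp_pos: [0.5349, 0.1425, 0.0628]
eef_rot: [-180.0, 0.0, -100.1]
contact_force: [-0.4, -0.2, -2.3]
gripper_width: 0.0251
gripper_force: 40.0
```

jog_arm:
  deltas:
    - [[-1,0,0,-0.05,0],[-1,0,0,0,0],[-1,0,0,0,0]]

```text
time_s: 15.4
tcp_pos: [0.5347, 0.1425, 0.0621]
eef_rot: [-180.0, 0.0, -100.1]
contact_force: [0.3, 0.2, -2.4]
gripper_width: 0.0253
gripper_force: 40.0
```

jog_arm:
  deltas:
    - [[-1,0,0,-0.05,0],[-1,0,0,0,0],[-1,0,0,0,0]]

```text
time_s: 15.78
tcp_pos: [0.5346, 0.1425, 0.0616]
eef_rot: [-180.0, 0.0, -100.1]
contact_force: [-0.9, -0.5, -1.6]
gripper_width: 0.0252
gripper_force: 40.0
```

jog_arm:
  deltas:
    - [[-1,0,0,-0.05,0],[-1,0,0,0,0],[-1,0,0,0,0]]

```text
time_s: 16.15
tcp_pos: [0.5347, 0.1425, 0.0615]
eef_rot: [-180.0, 0.0, -100.1]
contact_force: [-3.2, 0.6, 6.2]
gripper_width: 0.0251
gripper_force: 40.0
```

jog_arm:
  deltas:
    - [[-1,0,0,0,0],[-1,0,0,0,0],[-1,0,0,0,0]]

```text
time_s: 16.52
tcp_pos: [0.5347, 0.1425, 0.0615]
eef_rot: [-180.0, 0.0, -100.1]
contact_force: [-2.0, 0.8, 5.8]
gripper_width: 0.0251
gripper_force: 40.0
```

jog_arm:
  deltas:
    - [[-1,0,0,0.1,0],[-1,0,0,0.1,0],[-1,0,0,0.1,0],[-1,0,0,0,0]]

```text
time_s: 17.02
tcp_pos: [0.5345, 0.1425, 0.0638]
eef_rot: [180.0, -0.0, -100.1]
contact_force: [-0.3, -0.0, -3.1]
gripper_width: 0.0248
gripper_force: 40.0
```

jog_arm:
  deltas:
    - [[-1,0,0,0.05,0],[-1,0,0,0,0],[-1,0,0,0,0]]

```text
time_s: 17.4
tcp_pos: [0.5343, 0.1424, 0.0642]
eef_rot: [180.0, -0.0, -100.1]
contact_force: [1.0, 1.0, -8.1]
gripper_width: 0.0251
gripper_force: 40.0
```

jog_arm:
  deltas:
    - [[-1,0,0,0.05,0],[-1,0,0,0,0],[-1,0,0,0,0]]

```text
time_s: 17.77
tcp_pos: [0.5342, 0.1423, 0.0646]
eef_rot: [180.0, -0.0, -100.1]
contact_force: [1.1, 1.5, -12.2]
gripper_width: 0.025
gripper_force: 40.0
```

jog_arm:
  deltas:
    - [[-1,0,0,0,0],[-1,0,0,0,0],[-1,0,0,0,0],[-1,0,0,0,0],[-1,0,0,0,0],[-1,0,0,0,0],[-1,0,0,0,0],[-1,0,0,0,0]]

```text
time_s: 18.77
tcp_pos: [0.5344, 0.1423, 0.065]
eef_rot: [180.0, -0.0, -100.1]
contact_force: [0.1, 0.2, -14.6]
gripper_width: 0.0248
gripper_force: 40.0
```

jog_arm:
  deltas:
    - [[-1,0,0,-0.1,0],[-1,0,0,-0.1,0],[-1,0,0,-0.1,0],[-1,0,0,0,0],[-1,0,0,0,0]]

```text
time_s: 19.4
tcp_pos: [0.5352, 0.1427, 0.0626]
eef_rot: [-179.9, 0.0, -100.1]
contact_force: [-0.9, 0.3, -0.9]
gripper_width: 0.0251
gripper_force: 40.0
```

jog_arm:
  deltas:
    - [[-1,0,0,-0.05,0],[-1,0,0,-0.05,0],[-1,0,0,0,0],[-1,0,0,0,0]]

```text
time_s: 19.9
tcp_pos: [0.535, 0.1426, 0.0615]
eef_rot: [-180.0, 0.0, -100.1]
contact_force: [-0.5, -0.6, 5.0]
gripper_width: 0.0254
gripper_force: 40.0
```

jog_arm:
  deltas:
    - [[-1,0,0,-0.05,0],[-1,0,0,0,0],[-1,0,0,0,0]]

```text
time_s: 20.27
tcp_pos: [0.535, 0.1426, 0.0615]
eef_rot: [-179.9, 0.0, -100.1]
contact_force: [-3.6, 0.2, 8.6]
gripper_width: 0.0253
gripper_force: 40.0
```

Seated again with gentle contact. I'll ease off the grip, open and retreat upward.

jog_arm:
  deltas:
    - [[-1,0,0,0.05,0],[-1,0,0,0,0]]
  force: 10

```text
time_s: 20.52
tcp_pos: [0.535, 0.1426, 0.0614]
eef_rot: [-180.0, 0.0, -100.1]
contact_force: [-0.6, -0.8, 5.4]
gripper_width: 0.0259
gripper_force: 10.0
```

jog_arm:
  deltas:
    - [[0,0,0,0,0],[0,0,0,0,0],[0.5,0,0,0,0],[0.5,0,0,0,0],[0.5,0,0,0,0],[0.5,0,0,0,0],[0.5,0,0,0,0],[0.5,0,0,0,0]]

```text
time_s: 21.52
tcp_pos: [0.5346, 0.1424, 0.0611]
eef_rot: [-180.0, -0.0, -100.1]
contact_force: [0.7, -0.0, 0.6]
gripper_width: 0.0658
gripper_force: 0.0
```

jog_arm:
  deltas:
    - [[0.5,0,0,1,0],[0.5,0,0,2,0],[0.5,0,0,3,0],[0.5,0,0,3,0],[0.5,0,0,3,0],[0.5,0,0,3,0],[0.5,0,0,0,0],[0.5,0,0,0,0]]

```text
time_s: 22.52
tcp_pos: [0.5343, 0.1424, 0.2111]
eef_rot: [180.0, 0.0, -100.1]
contact_force: [-0.8, -0.1, 0.1]
gripper_width: 0.0655
gripper_force: 0.0
```

Run:
```python
from h import *
s=r.get_state();print(s['tcp_pos'],s['gripper_width'],s['contact_force'],s['time_s'])
a=r.capture('wrist');b=r.capture('side');S=r.camera_info('side')
f=lambda P:(np.array(proj(S,P))-[192,125]+.5)*400/60-.5+[400,0]
print('handle top',f([.535,.142,.098]),'collar top',f([.535,.142,.058]))
m=np.hstack([cv2.resize(a,(400,400)),cv2.resize(b[125:185,192:252],(400,400),interpolation=cv2.INTER_CUBIC)])
cv2.imwrite('pics/end.png',cv2.convertScaleAbs(m,alpha=1.4))
```

```text
[0.53426614 0.1423838  0.21112418] 0.06547901248423317 [-0.807851   -0.1358885   0.14176777] 22.525
handle top [594.22971908 198.46569892] collar top [599.28718766 270.15123597]
```

View pics/end.png

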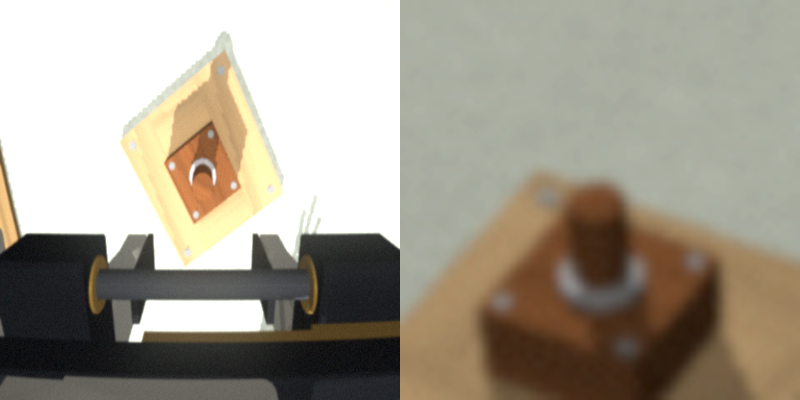

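The pin stands upright with its collar flush on the block: handle top at about (595,198) and collar at (600,275), matching the seated prediction. The gripper is clear, so I'm handing in.

```bash
python3 -c "
from plant import r
print(r.close_job())"
```

```text
the job is handed in; nothing more can be done
None
```

The pin is snapped into the socket with its collar flush; it held a pull of about 11–13 N for a second, was left fully home with the arm clear, and the job is handed in (no verdict was returned).

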